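Open the laminating press and unload the glued blank

ROBOT

A 6-joint arm with a two-finger parallel gripper is mounted at the origin on the work surface. World frame = base frame: x ahead of the robot, y to its left, z up, the work surface at z = 0. Lengths are in m, angles in rad, forces in N, time in s.
With the tool pointing down it reaches from about 0.35 to 0.925 m from the base axis. Payload 6.4 kg.
Tool frame: the origin (TCP) lies on the centre line of the jaws, within the pads' length; the fingertips stand 22 mm ahead of it and the grasp point (between the pads) lies 3 mm ahead of it (bot.tcp_to_tips is the distance from the TCP to the fingertips, in m); z points along the fingers, y is the line along which they close (so a half turn about z gives the same grasp; the last joint's range is limited). The gripper opens to 85 mm and grips with 20 to 120 N. Pads are 22 mm wide; open, the fingers measure 114 mm over their backs; the gripper's body (76 mm by 85 mm) begins 54 mm behind the grasp point. The pads swing forward as they close: fully open they stand 13 mm farther back than shut.
Start: joints at [1.088, 0.245, 1.558, -0, 1.339, -0.174], TCP at [0.198, 0.619, 0.253] pointing down, gripper open.
Joint ranges: [-3.13, 3.13], [-1.02, 2.26], [0.13, 2.54], [-0.95, 4.09], [0.21, 2.88], [-2.74, 2.74]. Speed limits (rad/s): [2.57, 2.57, 3.14, 3.14, 3.14, 3.14].

INTERFACE

Orientations are given as a unit quaternion [w, x, y, z].
In Python, from cell import bot, cams gives the robot as it stands.
- The arm moves only by the tool play_rows, never from a script. Its argument "commands" is a list of rows, each a list of 5 numbers: the shift along the tool's x, y, z in mm, then the turn about the tool's z in degrees, then the opening, from 0 (shut) to 1 (fully open). In form: [[tx, ty, tz, turn, grip], ...]. A call has 1 to 5 rows; each row shifts and turns the commanded pose from where the row before left it, along the tool's axes as they then stand; what a row does not reach is not made up. A row lasts 1/10 s, in which the tool goes at most 50 mm and 8.59 degrees, less where a joint would pass 70% of its speed; a pose out of reach is approached as far as the arm can. A call with a gripper value outside its range is refused whole. The fingers move at their own pace and stop on an object; "squeeze" is the grip in N (left out, the last holds). Time passes only in rows, so rows that do not move let the fingers close. It gives the time, the measured TCP pose, the force, the opening and the grip force at its end, in the units of the state.
- bot.get_state(): the state, without advancing time (a new reading comes with each control period).
- cams.snapshot(name): name is "scene" or "top" or "wrist"; returns (picture, depth): 420x560x3 uint8, blue, green, red; 420x560 float32, m along the optical axis (not along the pixel's ray), 0 where there is no reading.
- cams.camera_model(name): a dict with "fx", "fy", "cx", "cy" (pixels), "T" (4x4, takes a point from camera to world coordinates). Camera axes: x right, y up, looking along -z (the intrinsics and any distortion apply to the point x, -y, -z); pixel columns grow to the right and rows downward; lengths in m; the calibration is good to about 2 mm. A picture is of the moment at which its call begins: read the wrist's pose just before it. camera_model takes no time and is no camera call; for the wrist camera it gives the pose at the moment of the call.
- bot.job_done(): hands the job in; it is judged then, once.
The state is a dict: "t": time; "q": joint angles; "joint_vel": joint speeds; "joint_efforts": joint torques, N m; "position": TCP position; "eef_rot": TCP orientation; "ft_force": force on the tool from outside, world axes, zero at the start; "moment": the same for the moment, N m; "opening": finger opening in m; "gripper_force": force on a finger pad.
Only numpy, scipy, OpenCV 4.12 (cv2) and the standard library are available. Lean on these libraries where they do the work, as an engineer would, in place of code of your own. Each camera call takes 0.05 s, during which the arm holds its last target. There are 200 camera calls.

TASK

The glue has set: wind the handwheel of the laminating press fully open, until the stop collar on its screw comes up snug against the rubber buffer under the beam, without jamming it there. Then draw the wooden blank out from under the platen and lay it gently down flat across the two battens, alongside the finished blank and clear of it. Leave the finished blank and the glue bottle where they stand.

Things in the scene. Friction and masses are not known exactly. Their poses are not given: they have to be found in the camera images.
- press: benchtop laminating press, fixed: grey base 176 x 150 mm, flat bed 24 mm above the bench, two 22 mm columns 70 mm either side of the screw (along x), cross beam on them (184 x 46 mm, 128 to 162 mm up), upright screw with platen below and handwheel on top. Origin: on the screw's axis at bench level; x along the beam, y along the blank, +y being the side to which it sticks out and is drawn; z up
- wheel (a joint): turn of the handwheel, rad: 0 = closed on the blank, grows anticlockwise seen from above; wheel, screw, platen and collar rise 14 mm a turn and stay where left. Some 4 N at the handle keep it turning; at the stop 3 to 8 N more make it snug, some 16 N more jam it. Depending on the collar and the buffer the stop comes after 0.75 to 1.6 turns
- wheel_hub (a point): top of the handwheel's hub, on the screw's axis; the wheel is of dark iron, 123 mm in diameter, its rim 10 to 25 mm below this point
- handle_mid (a point): middle of the handwheel's revolving handle: a black upright grip, 60 mm tall, 21 mm thick, standing on the rim 54 mm from the screw's axis; it spins freely on its pin, so the hand need not turn with the wheel. Free of the rim below down to 30 mm under this point
- collar_top (a point): centre of the upper face of the stop collar, a dark split ring 36 mm in diameter and 14 mm high clamped on the screw between platen and nut
- nut: brass nut flange under the cross beam, 46 mm in diameter; origin at the centre of its underside, z up. Under it is stuck a black rubber buffer washer, 41 mm in diameter, worn to somewhere between 2 and 5 mm thick: the collar comes to bear on this, so the stop must be felt
- blank: laminated wooden blank of three plies in the press, 48 x 250 x 30 mm, 0.21 kg; origin at the centre of its underside, y along its length. It lies on the bed under the platen, sticking out about 80 mm past the bed and platen on the press's +y side
- battens: two parallel wooden battens fixed on the bench, each 250 mm long (along x), 26 mm wide and 20 mm high, 150 mm apart between centre lines (y = -75 and +75 mm); origin at bench level in the middle of them. Blanks lie across them, along y; the free half is at -x, the finished blank lies on the +x half
- blank_done: a like blank, already finished, lying across the battens; origin at the centre of its underside, y along its length
- glue: white glue bottle, 62 mm in diameter and 165 mm tall, standing near the press; origin at the centre of its underside
- platen_mid (a point): centre of the platen's underside; the platen is a steel plate, 108 mm (press x) by 150 mm (press y), 14 mm thick, that rests on the blank when closed

How it is judged:
On the way:
1. the collar has been wound up and bears on the buffer under the nut (contact force between collar and nut above 30 N), for 0.15 s.
At the end, for the whole second after the job is handed in: The collar stands within 6 mm of the nut (buffer between); the blank rests flat on both battens, clear of the finished blank, on the free half (centre at most 100 mm out and 10 mm past the middle, within 45 mm of the middle along its length, within 0.25 rad of square) (z of collar_top in the frame of nut above -0.006 m and x of blank in the frame of battens between -0.1 and 0.01 m and y of blank in the frame of battens between -0.045 and 0.045 m and z of blank in the frame of battens between 0.0175 and 0.0225 m and angle between the y axis of blank and the y axis of battens, either way round below 0.25 rad and contact force between blank and blank_done below 0.05 N and linear speed of blank below 0.02 m/s); the robot touches nothing.
It fails at once if the collar is jammed against the buffer (more than 380 N, about 16 N at the handle beyond what turns it) (contact force between collar and nut above 380 N).
It fails at once if the blank is moved from its place before the press is fully open (distance of blank from where it was at the start of the episode above 0.03 m and z of collar_top in the frame of nut below -0.0065 m).
It fails at once if the finished blank or the glue bottle is pushed away (distance of blank_done from where it was at the start of the episode above 0.02 m or distance of glue from where it was at the start of the episode above 0.03 m).
It fails at once if the blank is dropped onto the battens rather than laid down (linear speed of blank above 0.6 m/s and horizontal distance between blank and battens below 0.12 m and height (world z) of blank below 0.05 m).
It also fails if it takes over 72 s, if anything falls off the work surface, if the arm or the gripper's body presses on something with over 40 N, if the wrist force passes 120 N, or if a joint passes its speed limit or range.

## Working session

There is one attempt and no reset: what is moved stays moved. The work goes in short steps, Python scripts to look and compute and a tool call to move; the robot and the scene stay as the last step left them, time stands still between calls to the robot, and variables do not carry over. Pictures are saved under pics/ and viewed, at most 10 in all, crops included, and the job is handed in when it is done.

Besides the shell and the picture viewer there is one more tool, called by a JSON object that holds its "fn" and its "kwargs". play_rows: Moves the arm, as the interface text tells. Its arguments: {"type":"object","properties":{"commands":{"type":"array","items":{"type":"array","items":{"type":"number"}}},"squeeze":{"type":"number"}},"required":["commands"]}

```bash
ls; mkdir -p pics
cat > h.py <<'E'
import numpy as np, cv2
from cell import bot, cams
def snap(n,f):
    m=cams.camera_model(n); im,d=cams.snapshot(n); cv2.imwrite('pics/%s.png'%f,im); np.savez('pics/%s.npz'%f,d=d,T=m['T'],k=[m['fx'],m['fy'],m['cx'],m['cy']]); return m
def cloud(f):
    z=np.load('pics/%s.npz'%f); d=z['d'];fx,fy,cx,cy=z['k'];T=z['T']
    v,u=np.mgrid[:d.shape[0],:d.shape[1]]
    P=np.stack([(u-cx)/fx*d,-(v-cy)/fy*d,-d],-1)
    P=P@T[:3,:3].T+T[:3,3]; P[d==0]=np.nan; return P
E
python3 - <<'E'
from h import *
import cv2
for n in ('scene','top'):
    m=snap(n,n+'0'); print(n,{k:(np.round(v,3).tolist()) for k,v in m.items()})
a=cv2.imread('pics/scene0.png');b=cv2.imread('pics/top0.png')
s=bot.get_state(); print(s)
E
```

```text
pics
scene {'fx': 531.1, 'fy': 531.1, 'cx': 280.964, 'cy': 218.863, 'T': [[-0.647, -0.571, 0.506, 1.228], [0.763, -0.5, 0.411, 0.563], [0.018, 0.651, 0.758, 1.222], [0.0, 0.0, 0.0, 1.0]]}
top {'fx': 407.669, 'fy': 407.669, 'cx': 281.218, 'cy': 216.837, 'T': [[0.022, 0.987, -0.16, 0.379], [-1.0, 0.023, 0.006, 0.012], [0.009, 0.16, 0.987, 1.16], [0.0, 0.0, 0.0, 1.0]]}
{'t': 0.1, 'q': array([ 1.08791077e+00,  2.45769646e-01,  1.55890122e+00,  9.87179992e-06,
        1.33870741e+00, -1.74073976e-01]), 'joint_vel': array([ 0.00084598, -0.00105021, -0.0019749 ,  0.00030873,  0.00109034,
       -0.0002706 ]), 'joint_efforts': array([ 5.81933382e-04, -4.30677187e+01, -3.27128577e+01, -1.68796782e-04,
        2.86411028e-03, -2.21920095e-05]), 'position': array([0.19730769, 0.61883865, 0.25226933]), 'eef_rot': array([-2.92570130e-04,  1.53794051e-01,  9.88102521e-01, -8.43525237e-04]), 'ft_force': array([ 0.67941369,  0.67563956, -0.32736781]), 'moment': array([-0.00105076,  0.05062613, -0.03443207]), 'gripper_force': 0.0, 'opening': 0.0854400058492739}
```

View pics/scene0.png

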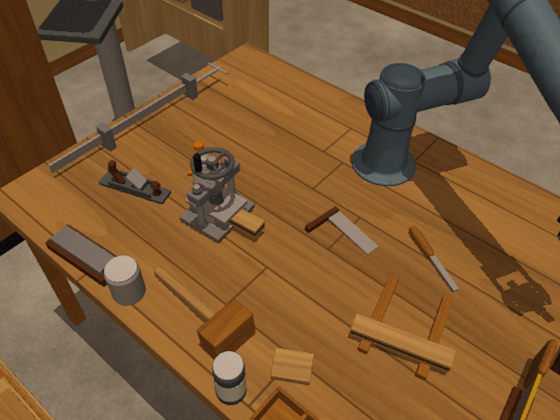

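View pics/top0.png

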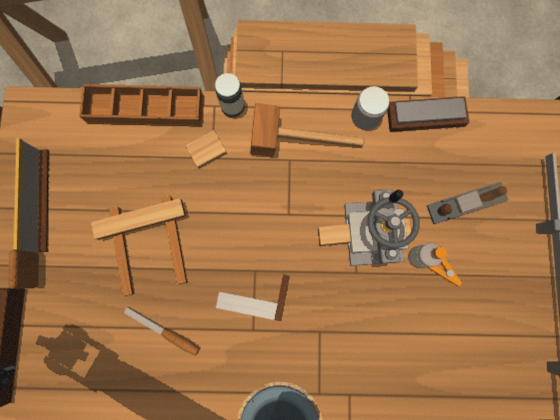

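The scene view shows the press around (215,190) with its blank sticking out towards (250,222), and the battens and finished blank around (405,335). In the top view the wheel is at (394,223), its handle at (397,196), the blank's end at (333,235), the orange-capped glue at (430,256), and the battens at (122,250) and (174,240).

Run:
```python
from h import *
P=cloud('top0'); Q=cloud('scene0')
a=cv2.imread('pics/top0.png');b=cv2.imread('pics/scene0.png')
A=cv2.resize(a[170:290,310:470],None,fx=3.5,fy=3.5,interpolation=cv2.INTER_CUBIC)   # 560x420
B=cv2.resize(a[190:305,80:200],None,fx=2,fy=2,interpolation=cv2.INTER_CUBIC)
C=cv2.resize(b[135:245,170:275],None,fx=2.2,fy=2.2,interpolation=cv2.INTER_CUBIC)
out=np.zeros((600,800,3),np.uint8); out[:420,:560]=A; out[:230,560:800]=B; out[300:542,565:796]=C[:,:231]
cv2.imwrite('pics/c1.png',out)
def box(P,lo,hi):
    m=np.all((P>lo)&(P<hi),-1); return P[m]
# wheel rim / handle
for n,X in(('top',P),('scene',Q)):
    w=box(X,[0.2,-0.6,.15],[0.6,-.05,.4]); print(n,len(w),np.percentile(w[:,2],[5,25,50,75,95,99.5]))
    hp=w[w[:,2]>w[:,2].max()-.03]; print('high',len(hp),hp.min(0),hp.max(0),np.median(hp,0))
for (u,v) in [(394,223),(397,196),(430,256),(323,236),(348,235),(440,253),(122,250),(174,250),(140,218),(93,222),(184,210)]: print(u,v,P[v,u].round(4))
# blank_done by height
bt=box(P,[0.1,.2,.03],[.7,.8,.07])
r=cv2.minAreaRect((bt[:,:2]*1000).astype(np.float32)); print('done',len(bt),r,np.median(bt[:,2]))
bt=box(P,[0.1,.2,.012],[.45,.8,.027]); r=cv2.minAreaRect((bt[:,:2]*1000).astype(np.float32)); print('batt',len(bt),r)
bl=box(P,[.25,-.2,.04],[.5,-.0,.07]); r=cv2.minAreaRect((bl[:,:2]*1000).astype(np.float32)); print('blank',len(bl),r,np.median(bl[:,2]))
```

```text
top 2288 [0.16054495 0.16566612 0.21948214 0.22325907 0.24623201 0.28853808]
high 96 [ 0.57069306 -0.26075442  0.26247747] [ 0.59030784 -0.24038628  0.29113515] [ 0.57830102 -0.2474941   0.28407282]
scene 1476 [0.15627584 0.16539873 0.21819314 0.22436497 0.26470058 0.28883114]
high 81 [ 0.57243838 -0.25858409  0.26306378] [ 0.59327697 -0.23968592  0.29297229] [ 0.58543961 -0.24610312  0.27929557]
394 223 [ 0.5215 -0.2532  0.2319]
397 196 [ 0.5736 -0.2459  0.2849]
430 256 [ 0.4551 -0.3731  0.1263]
323 236 [ 0.5081 -0.1088  0.0561]
348 235 [ 0.5128 -0.1775  0.0532]
440 253 [ 0.4602 -0.3833  0.1654]
122 250 [0.46   0.4465 0.0223]
174 250 [0.4634 0.3028 0.0205]
140 218 [0.5466 0.3932 0.0524]
93 222 [0.5323 0.5196 0.0543]
184 210 [0.5747 0.2783 0.0352]
done 3653 ((445.4685363769531, 495.86529541015625), (548.4025268554688, 492.9239196777344), 5.506138324737549) 0.05055747574325031
batt 1530 ((309.87872314453125, 494.6996765136719), (335.1313781738281, 504.21710205078125), 10.02413272857666)
blank 152 ((489.3279724121094, -150.5886993408203), (102.04029846191406, 29.27332305908203), 80.71585845947266) 0.05619468808889694
```

View pics/c1.png

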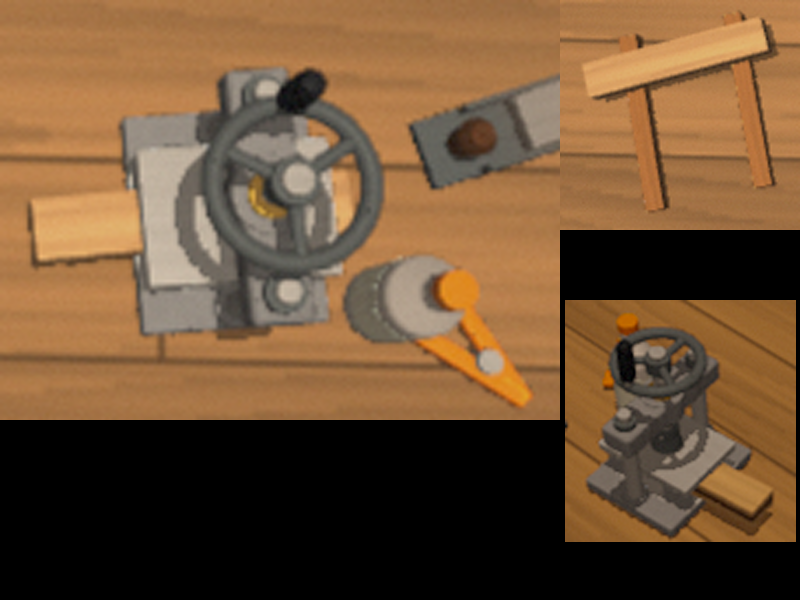

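Run:
```python
from h import *
P=cloud('top0'); Q=cloud('scene0')
def box(P,lo,hi):
    m=np.all((P>lo)&(P<hi),-1); return P[m]
from scipy.optimize import least_squares
for n,X in(('top',P),('scene',Q)):
    w=box(X,[0.44,-.34,.210],[0.60,-.17,.240]); 
    f=least_squares(lambda p:np.hypot(w[:,0]-p[0],w[:,1]-p[1])-.054,[.521,-.253],loss='soft_l1',f_scale=.003)
    r=np.hypot(w[:,0]-f.x[0],w[:,1]-f.x[1]); print(n,'axis',f.x,np.percentile(r,[5,50,95]),'rim z',np.median(w[(r>.045),2]),'hub',box(X,[*(f.x-.01),.21],[*(f.x+.01),.26])[:,2].max() if 1 else 0)
    h=box(X,[0.44,-.34,.245],[0.63,-.17,.31]); print('handle',np.median(h,0),h.min(0),h.max(0))
    t=box(X,[0.44,-.34,.272],[0.63,-.17,.31]); print('handle top part',np.median(t,0),t.min(0),t.max(0))
    b=box(X,[.40,-.18,.04],[.6,-.0,.07]); r=cv2.minAreaRect((b[:,:2]*1000).astype(np.float32)); print('blank',len(b),r,np.median(b[:,2]), np.percentile(b[:,:2],[2,98],axis=0))
    d=box(X,[.45,.25,.046],[.65,.6,.062]); r=cv2.minAreaRect((d[:,:2]*1000).astype(np.float32)); print('done',len(d),r,np.median(d[:,2]))
    bt=box(X,[.35,.25,.014],[.55,.6,.026]); r=cv2.minAreaRect((bt[:,:2]*1000).astype(np.float32)); print('batt',len(bt),r, cv2.boxPoints(r).round().tolist())
    pl=box(X,[.40,-.34,.062],[.63,-.15,.080]); r=cv2.minAreaRect((pl[:,:2]*1000).astype(np.float32)); print('platen',len(pl),r,np.median(pl[:,2]))
    bm=box(X,[.40,-.34,.155],[.63,-.15,.172]); r=cv2.minAreaRect((bm[:,:2]*1000).astype(np.float32)); print('beam',len(bm),r)
    g=box(X,[.40,-.45,.10],[.5,-.33,.25]); print('glue',np.median(g,0),g.min(0),g.max(0))
```

```text
top axis [ 0.52639432 -0.25468262] [0.00982224 0.0506494  0.05959954] rim z 0.2220578842948352 hub 0.2364579295921324
handle [ 0.57780146 -0.24641941  0.2814562 ] [ 0.57031783 -0.26075442  0.2453913 ] [ 0.59030784 -0.24012602  0.29113515]
handle top part [ 0.57892959 -0.24824826  0.28562744] [ 0.57069306 -0.26075442  0.27243447] [ 0.59006136 -0.24038628  0.29113515]
blank 557 ((529.8421020507812, -139.8015899658203), (76.40660858154297, 85.98238372802734), 6.896263599395752) 0.05484049117567813 [[ 0.48973292 -0.179265  ]
 [ 0.54508701 -0.10042326]]
done 1604 ((547.2992553710938, 400.85626220703125), (49.677066802978516, 250.94300842285156), 16.739198684692383) 0.05096426515847596
batt 1228 ((438.2857360839844, 391.195068359375), (178.15087890625, 218.63729858398438), 13.598871231079102) [[326.0, 477.0], [377.0, 264.0], [551.0, 306.0], [499.0, 518.0]]
platen 1071 ((527.2020263671875, -255.79991149902344), (152.26182556152344, 150.41522216796875), 4.625232696533203) 0.06898862614476098
beam 703 ((527.1810913085938, -253.77891540527344), (184.2600860595703, 53.76430130004883), 6.9042005
[... 657 characters left out ...]
 [ 0.56228645 -0.09811674]]
done 1914 ((548.3489990234375, 400.552001953125), (54.441253662109375, 250.40762329101562), 16.95148277282715) 0.05137416176534926
batt 968 ((458.3130187988281, 396.2829895019531), (220.41494750976562, 217.82167053222656), 13.678244590759277) [[325.0, 476.0], [377.0, 264.0], [591.0, 317.0], [540.0, 528.0]]
platen 929 ((541.0611572265625, -230.24681091308594), (140.161376953125, 167.23147583007812), 63.613983154296875) 0.06986262256232889
beam 494 ((529.9292602539062, -254.13497924804688), (182.73956298828125, 60.48462677001953), 9.769635200500488)
glue [ 0.46529512 -0.37712328  0.15981958] [ 0.43946273 -0.41140074  0.10270257] [ 0.48058979 -0.35441152  0.17247252]
```

```bash
cat >> h.py <<'E'
from scipy.spatial.transform import Rotation as R
def pose():
    s=bot.get_state(); w,x,y,z=s['eef_rot']; return np.array(s['position']),R.from_quat([x,y,z,w]).as_matrix()
def plan(target,yaw_deg,n,start=None,grip=1.0,nt=None):
    p,M=start or pose(); p=p.copy()
    yy=np.degrees(np.arctan2(M[1,1],M[0,1])); tot=yy-yaw_deg; nt=nt or max(1,int(np.ceil(abs(tot)/8.5)))
    step=(np.array(target)-p)/n; rows=[]
    for i in range(n):
        tr=tot/nt if i<nt else 0
        rows.append([*(M.T@step*1000).round(0).astype(int).tolist(),round(tr,1),grip]); M=M@R.from_euler('z',tr,degrees=True).as_matrix()
    return rows
E
python3 - <<'E'
from h import *
r=plan([.575,-.249,.37],7,25)
for i in range(0,25,5): print(r[i:i+5])
E
```

```text
[[-25, -28, -5, np.float64(8.2), 1.0], [-29, -25, -5, np.float64(8.2), 1.0], [-32, -20, -5, np.float64(8.2), 1.0], [-35, -16, -5, np.float64(8.2), 1.0], [-36, -11, -5, np.float64(8.2), 1.0]]
[[-37, -5, -5, np.float64(8.2), 1.0], [-38, 0, -5, np.float64(8.2), 1.0], [-37, 5, -5, np.float64(8.2), 1.0], [-36, 11, -5, 0, 1.0], [-36, 11, -5, 0, 1.0]]
[[-36, 11, -5, 0, 1.0], [-36, 11, -5, 0, 1.0], [-36, 11, -5, 0, 1.0], [-36, 11, -5, 0, 1.0], [-36, 11, -5, 0, 1.0]]
[[-36, 11, -5, 0, 1.0], [-36, 11, -5, 0, 1.0], [-36, 11, -5, 0, 1.0], [-36, 11, -5, 0, 1.0], [-36, 11, -5, 0, 1.0]]
[[-36, 11, -5, 0, 1.0], [-36, 11, -5, 0, 1.0], [-36, 11, -5, 0, 1.0], [-36, 11, -5, 0, 1.0], [-36, 11, -5, 0, 1.0]]
```

{"fn": "play_rows", "kwargs": {"commands": [[-25,-28,-5,8.2,1],[-29,-25,-5,8.2,1],[-32,-20,-5,8.2,1],[-35,-16,-5,8.2,1],[-36,-11,-5,8.2,1]]}}

```text
t: 0.6
position: [0.273, 0.4436, 0.2779]
eef_rot: [-0.0, 0.493, 0.87, -0.0]
ft_force: [0.6, -0.5, 0.0]
opening: 0.0856
gripper_force: 0.0
```

{"fn": "play_rows", "kwargs": {"commands": [[-37,-5,-5,8.2,1],[-38,0,-5,8.2,1],[-37,5,-5,8.2,1],[-36,11,-5,0,1],[-36,11,-5,0,1]]}}

```text
t: 1.1
position: [0.3474, 0.2711, 0.3031]
eef_rot: [-0.0, 0.664, 0.747, -0.0]
ft_force: [0.2, 0.1, 0.2]
opening: 0.0855
gripper_force: 0.0
```

{"fn": "play_rows", "kwargs": {"commands": [[-36,11,-5,0,1],[-36,11,-5,0,1],[-36,11,-5,0,1],[-36,11,-5,0,1],[-36,11,-5,0,1]]}}

```text
t: 1.6
position: [0.4231, 0.0988, 0.3282]
eef_rot: [-0.0, 0.665, 0.747, -0.0]
ft_force: [0.8, 1.0, 0.8]
opening: 0.0855
gripper_force: 0.0
```

{"fn": "play_rows", "kwargs": {"commands": [[-36,11,-5,0,0.5],[-36,11,-5,0,0.5],[-36,11,-5,0,0.5],[-36,11,-5,0,0.5],[-36,11,-5,0,0.5]]}}

```text
t: 2.1
position: [0.4988, -0.0736, 0.3531]
eef_rot: [-0.0, 0.665, 0.747, -0.0]
ft_force: [0.5, 0.6, 0.4]
opening: 0.0427
gripper_force: 0.0
```

Run:
```python
from h import *
snap('wrist','w0')
P=cloud('w0')
def box(P,lo,hi):
    m=np.all((P>lo)&(P<hi),-1); return P[m]
for lo,hi,n in (([.44,-.34,.245],[.63,-.17,.31],'handle'),([.5,-.28,.21],[.55,-.23,.26],'hub'),([.44,-.34,.21],[.63,-.17,.24],'rim'),([.4,-.18,.045],[.6,-.05,.065],'blank')):
    b=box(P,lo,hi)
    if len(b): print(n,len(b),np.median(b,0),b.min(0),b.max(0),cv2.minAreaRect((b[:,:2]*1000).astype(np.float32)))
```

```text
hub 779 [ 0.52242953 -0.24426882  0.22079525] [ 0.50006449 -0.26071476  0.21020128] [ 0.54273505 -0.23012321  0.23245241] ((521.4497680664062, -245.06692504882812), (48.114688873291016, 23.338768005371094), 14.660567283630371)
rim 3237 [ 0.51813883 -0.22161347  0.22001296] [ 0.46536177 -0.260832    0.21006318] [ 0.5734175  -0.19302349  0.23245241] ((517.3042602539062, -226.600830078125), (111.21015167236328, 65.25796508789062), 7.2733869552612305)
blank 1955 [ 0.51601742 -0.13823587  0.05331599] [ 0.4873482  -0.17994633  0.04635053] [ 0.57263517 -0.09567095  0.06469212] ((529.9832153320312, -138.26844787597656), (76.64962768554688, 84.88871765136719), 6.254798412322998)
```

View pics/w0.png

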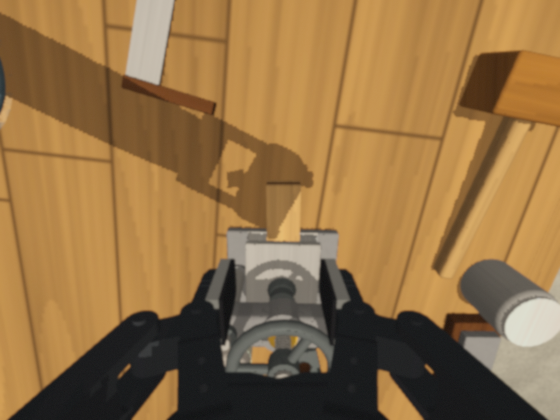

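The wrist view shows the press at (285,290), with the blank from (267,183) to (300,240) square to the tool and the near rim of the wheel at row 325.

{"fn": "play_rows", "kwargs": {"commands": [[-36.3,12.2,0,0,0.5],[-36.3,12.2,0,0,0.5],[-36.3,12.2,0,0,0.5],[-36.3,12.2,0,0,0.5],[-36.3,12.2,0,0,0.5]]}}

```text
t: 2.65
position: [0.5807, -0.2465, 0.3526]
eef_rot: [-0.001, 0.665, 0.747, -0.0]
ft_force: [0.7, -0.0, 0.4]
opening: 0.0427
gripper_force: 0.0
```

{"fn": "play_rows", "kwargs": {"commands": [[0,0,18,0,0.5],[0,0,18,0,0.5],[0,0,18,0,0.5],[0,0,18,0,0.5],[0,0,17,0,0.5]]}}

```text
t: 3.15
position: [0.5801, -0.245, 0.2628]
eef_rot: [-0.001, 0.665, 0.747, -0.0]
ft_force: [-0.2, -0.4, -0.3]
opening: 0.0426
gripper_force: 0.0
```

{"fn": "play_rows", "kwargs": {"commands": [[0,0,0,0,0.4],[0,0,0,0,0.3],[0,0,0,0,0.26],[0,0,0,0,0.23],[0,0,0,0,0.2]], "squeeze": 30}}

```text
t: 3.65
position: [0.5796, -0.2454, 0.2648]
eef_rot: [-0.001, 0.665, 0.747, -0.001]
ft_force: [-5.8, 0.7, -0.8]
opening: 0.0207
gripper_force: 29.5
```

```bash
cat >> h.py <<'E'
C=np.array([.527,-.2545])
def arc(dth,n,a0=None,c=C,r=.054):
    p,M=pose(); 
    if a0 is None: a0=np.degrees(np.arctan2(p[1]-c[1],p[0]-c[0]))
    rows=[]
    pt=lambda a:np.array([*(c+r*np.array([np.cos(np.radians(a)),np.sin(np.radians(a))])),0])
    for i in range(n):
        d=pt(a0+dth*(i+1))-pt(a0+dth*i); d[2]=.014*dth/360
        rows.append((M.T@d*1000).round(1).tolist()+[0,0.2])
    return a0,rows
def ft():
    s=bot.get_state();p=s['position'];a=np.arctan2(p[1]-C[1],p[0]-C[0]);f=s['ft_force']
    print('ang %.1f r %.4f z %.4f'%(np.degrees(a),np.hypot(*(p[:2]-C)),p[2]),'Ftan %.1f Frad %.1f Fz %.1f'%(-np.sin(a)*f[0]+np.cos(a)*f[1],np.cos(a)*f[0]+np.sin(a)*f[1],f[2]),'t',s['t'],'grip',s['gripper_force'])
E
python3 - <<'E'
from h import *
ft(); a,r=arc(12,30)
for i in range(0,30,5): print(round(a+12*i), r[i:i+5])
E
```

```text
ang 9.8 r 0.0534 z 0.2648 Ftan 1.7 Frad -5.6 Fz -0.8 t 3.65 grip 29.519506806973368
10 [[11.1, -1.8, -0.5, 0, 0.2], [10.5, -4.1, -0.5, 0, 0.2], [9.5, -6.2, -0.5, 0, 0.2], [8.0, -8.0, -0.4, 0, 0.2], [6.1, -9.5, -0.4, 0, 0.2]]
70 [[4.0, -10.5, -0.4, 0, 0.2], [1.7, -11.2, -0.4, 0, 0.2], [-0.6, -11.3, -0.4, 0, 0.2], [-2.9, -10.9, -0.4, 0, 0.2], [-5.1, -10.1, -0.4, 0, 0.2]]
130 [[-7.1, -8.8, -0.4, 0, 0.2], [-8.8, -7.1, -0.5, 0, 0.2], [-10.1, -5.1, -0.5, 0, 0.2], [-10.9, -2.9, -0.5, 0, 0.2], [-11.3, -0.6, -0.5, 0, 0.2]]
190 [[-11.1, 1.8, -0.5, 0, 0.2], [-10.5, 4.1, -0.5, 0, 0.2], [-9.5, 6.2, -0.5, 0, 0.2], [-8.0, 8.0, -0.5, 0, 0.2], [-6.1, 9.5, -0.5, 0, 0.2]]
250 [[-4.0, 10.5, -0.5, 0, 0.2], [-1.7, 11.2, -0.5, 0, 0.2], [0.6, 11.3, -0.5, 0, 0.2], [2.9, 10.9, -0.5, 0, 0.2], [5.1, 10.0, -0.5, 0, 0.2]]
310 [[7.1, 8.8, -0.5, 0, 0.2], [8.8, 7.1, -0.5, 0, 0.2], [10.1, 5.1, -0.5, 0, 0.2], [10.9, 2.9, -0.5, 0, 0.2], [11.3, 0.6, -0.5, 0, 0.2]]
```

Test with the first 24°, correcting the 0.8 mm radial offset.

{"fn": "play_rows", "kwargs": {"commands": [[5.6,-1.5,-0.2,0,0.2],[5.5,-1.1,-0.3,0,0.2],[5.3,-1.9,-0.2,0,0.2],[5.2,-2.2,-0.3,0,0.2],[0,0,0,0,0.2]]}}

```text
t: 4.15
position: [0.5722, -0.2234, 0.2659]
eef_rot: [0.001, 0.664, 0.748, 0.001]
ft_force: [4.9, 1.5, -3.1]
opening: 0.0205
gripper_force: 30.0
```

```bash
python3 -c "
from h import *
ft()"
```

```text
ang 34.5 r 0.0548 z 0.2659 Ftan -1.6 Frad 4.9 Fz -3.1 t 4.15 grip 29.977073539048433
```

Run:
```python
from h import *
a,r=arc(12,20,a0=34)
for i in range(0,20,5): print(round(a+12*i), r[i:i+5])
```

```text
34 [[9.4, -6.2, -0.5, 0, 0.2], [7.9, -8.0, -0.5, 0, 0.2], [6.1, -9.5, -0.5, 0, 0.2], [4.0, -10.6, -0.5, 0, 0.2], [1.7, -11.2, -0.5, 0, 0.2]]
94 [[-0.6, -11.3, -0.5, 0, 0.2], [-3.0, -10.9, -0.5, 0, 0.2], [-5.2, -10.0, -0.5, 0, 0.2], [-7.1, -8.7, -0.5, 0, 0.2], [-8.8, -7.1, -0.5, 0, 0.2]]
154 [[-10.1, -5.1, -0.5, 0, 0.2], [-10.9, -2.9, -0.5, 0, 0.2], [-11.3, -0.5, -0.5, 0, 0.2], [-11.1, 1.8, -0.5, 0, 0.2], [-10.5, 4.1, -0.5, 0, 0.2]]
214 [[-9.4, 6.2, -0.4, 0, 0.2], [-7.9, 8.0, -0.4, 0, 0.2], [-6.1, 9.5, -0.4, 0, 0.2], [-4.0, 10.6, -0.4, 0, 0.2], [-1.7, 11.2, -0.4, 0, 0.2]]
```

{"fn": "play_rows", "kwargs": {"commands": [[9.4,-6.2,-0.5,0,0.2],[7.9,-8.0,-0.5,0,0.2],[6.1,-9.5,-0.5,0,0.2],[4.0,-10.6,-0.5,0,0.2],[1.7,-11.2,-0.5,0,0.2]]}}

```text
t: 4.65
position: [0.5237, -0.1968, 0.2683]
eef_rot: [-0.001, 0.664, 0.748, 0.004]
ft_force: [3.7, 12.7, -1.1]
opening: 0.0205
gripper_force: 30.7
```

```bash
python3 -c "
from h import *
ft()"
```

```text
ang 93.3 r 0.0578 z 0.2683 Ftan -4.4 Frad 12.5 Fz -1.1 t 4.65 grip 30.71987846517004
```

```bash
sed -i 's/^C=.*/C=np.array([.526,-.251])/' h.py
python3 - <<'E'
from h import *
ft();a,r=arc(12,5,a0=94)
print(r)
E
```

```text
ang 92.4 r 0.0542 z 0.2683 Ftan -4.2 Frad 12.6 Fz -1.1 t 4.65 grip 30.71987846517004
[[-0.6, -11.3, -0.5, 0, 0.2], [-3.0, -10.9, -0.5, 0, 0.2], [-5.2, -10.0, -0.6, 0, 0.2], [-7.1, -8.7, -0.6, 0, 0.2], [-8.8, -7.1, -0.6, 0, 0.2]]
```

{"fn": "play_rows", "kwargs": {"commands": [[1.2,-11.3,-0.5,0,0.2],[-1.4,-10.9,-0.5,0,0.2],[-5.2,-10.0,-0.5,0,0.2],[-7.1,-8.7,-0.5,0,0.2],[-8.8,-7.1,-0.5,0,0.2]]}}

```text
t: 5.15
position: [0.4773, -0.2263, 0.2707]
eef_rot: [-0.001, 0.664, 0.748, 0.001]
ft_force: [2.4, 3.6, -2.7]
opening: 0.0205
gripper_force: 30.5
```

Run:
```python
from h import *
ft();a,r=arc(12,8,a0=153)
print(r)
```

```text
ang 153.1 r 0.0546 z 0.2707 Ftan -4.3 Frad -0.5 Fz -2.7 t 5.15 grip 30.485071639341186
[[-10.0, -5.3, -0.5, 0, 0.2], [-10.9, -3.1, -0.5, 0, 0.2], [-11.3, -0.7, -0.5, 0, 0.2], [-11.2, 1.6, -0.5, 0, 0.2], [-10.6, 3.9, -0.5, 0, 0.2], [-9.5, 6.0, -0.5, 0, 0.2], [-8.1, 7.9, -0.5, 0, 0.2], [-6.3, 9.4, -0.5, 0, 0.2]]
```

{"fn": "play_rows", "kwargs": {"commands": [[-10.0,-5.3,-0.5,0,0.2],[-10.9,-3.1,-0.5,0,0.2],[-11.3,-0.7,-0.5,0,0.2],[-11.2,1.6,-0.5,0,0.2],[-10.6,3.9,-0.5,0,0.2]]}}

```text
t: 5.65
position: [0.4806, -0.2806, 0.2729]
eef_rot: [-0.001, 0.664, 0.747, 0.002]
ft_force: [4.4, 8.0, -1.3]
opening: 0.0204
gripper_force: 30.6
```

{"fn": "play_rows", "kwargs": {"commands": [[-9.5,6.0,-0.5,0,0.2],[-8.1,7.9,-0.5,0,0.2],[-6.3,9.4,-0.5,0,0.2]]}}

```text
t: 5.95
position: [0.5062, -0.3011, 0.2743]
eef_rot: [-0.002, 0.664, 0.747, 0.002]
ft_force: [-1.8, 11.1, 0.4]
opening: 0.0209
gripper_force: 30.8
```

Run:
```python
from h import *
ft();a,r=arc(5,40,a0=249)
for i in range(0,40,5): print(a+5*i,[x[:3] for x in r[i:i+5]])
```

```text
ang -111.6 r 0.0538 z 0.2743 Ftan -5.8 Frad -9.6 Fz 0.4 t 5.95 grip 30.824850942153716
249 [[-2.0, 4.3, -0.2], [-1.6, 4.4, -0.2], [-1.2, 4.5, -0.2], [-0.8, 4.6, -0.2], [-0.4, 4.7, -0.2]]
274 [[-0.0, 4.7, -0.2], [0.4, 4.7, -0.2], [0.8, 4.6, -0.2], [1.2, 4.6, -0.2], [1.6, 4.4, -0.2]]
299 [[2.0, 4.3, -0.2], [2.3, 4.1, -0.2], [2.7, 3.9, -0.2], [3.0, 3.6, -0.2], [3.3, 3.3, -0.2]]
324 [[3.6, 3.0, -0.2], [3.8, 2.7, -0.2], [4.1, 2.4, -0.2], [4.3, 2.0, -0.2], [4.4, 1.6, -0.2]]
349 [[4.5, 1.2, -0.2], [4.6, 0.8, -0.2], [4.7, 0.4, -0.2], [4.7, 0.0, -0.2], [4.7, -0.4, -0.2]]
374 [[4.6, -0.8, -0.2], [4.6, -1.2, -0.2], [4.4, -1.6, -0.2], [4.3, -2.0, -0.2], [4.1, -2.3, -0.2]]
399 [[3.9, -2.7, -0.2], [3.6, -3.0, -0.2], [3.3, -3.3, -0.2], [3.0, -3.6, -0.2], [2.7, -3.8, -0.2]]
424 [[2.4, -4.1, -0.2], [2.0, -4.3, -0.2], [1.6, -4.4, -0.2], [1.2, -4.5, -0.2], [0.8, -4.6, -0.2]]
```

Run:
```python
from h import *
snap('scene','s1')
a=cv2.imread('pics/scene0.png');b=cv2.imread('pics/s1.png')
f=lambda i:cv2.resize(i[160:225,180:245],None,fx=6,fy=6,interpolation=cv2.INTER_CUBIC)
cv2.imwrite('pics/c2.png',np.clip(np.hstack([f(a),f(b)]).astype(float)*1.6,0,255).astype(np.uint8))
# depth points within 26mm of axis, between platen and beam
for n in('scene0','s1'):
    P=cloud(n); rr=np.hypot(P[...,0]-.527,P[...,1]+.2535)
    m=(rr<.028)&(P[...,2]>.06)&(P[...,2]<.14)
    v,u=np.nonzero(m); o=np.argsort(v)
    print(n); 
    for vv in np.unique(v): 
        k=v==vv; print(vv,[(int(uu),round(float(P[vv,uu,2])*1000),round(float(rr[vv,uu])*1000)) for uu in u[k][::3]])
```

```text
scene0
183 [(224, 136, 27)]
185 [(223, 137, 25)]
186 [(222, 139, 25)]
187 [(221, 137, 24)]
188 [(218, 139, 23)]
189 [(216, 140, 25), (219, 138, 27)]
190 [(216, 137, 27), (220, 106, 14)]
191 [(216, 134, 28), (219, 103, 10)]
192 [(215, 112, 10), (218, 108, 10)]
193 [(214, 103, 7), (217, 98, 4), (220, 103, 15)]
194 [(213, 106, 14), (216, 106, 13), (219, 106, 16), (222, 70, 27)]
195 [(212, 106, 18), (215, 105, 15), (218, 104, 17), (221, 82, 16)]
196 [(211, 99, 18), (214, 106, 21), (217, 100, 15), (220, 89, 13), (223, 68, 24)]
197 [(210, 90, 19), (213, 99, 19), (216, 97, 16), (219, 89, 13), (222, 78, 17), (225, 71, 27)]
198 [(209, 84, 21), (212, 97, 22), (215, 93, 16), (218, 80, 7), (221, 82, 16), (224, 71, 23)]
199 [(208, 70, 25), (211, 79, 16), (214, 81, 10), (217, 81, 10), (220, 78, 13), (223, 69, 20)]
200 [(207, 71, 27), (210, 79, 20), (213, 83, 16), (216, 84, 15), (219, 79, 14), (222, 72, 18), (225, 69, 26)]
201 [(208, 67, 25), (211, 72, 17), (214, 82, 18), (217, 76, 12), (220, 76, 17), (223, 74, 23)]
202 [(208, 72, 26), (211, 76, 21), (214, 76, 17), (217, 75, 15), (220, 74, 19), (22
[... 849 characters left out ...]
 (220, 93, 15), (223, 77, 21)]
197 [(210, 94, 20), (213, 88, 10), (216, 93, 12), (219, 87, 11), (222, 85, 19), (225, 79, 26)]
198 [(209, 88, 22), (212, 94, 19), (215, 88, 12), (218, 90, 15), (221, 85, 17), (224, 77, 23)]
199 [(208, 80, 24), (211, 90, 21), (214, 89, 17), (217, 88, 16), (220, 84, 17), (223, 78, 21)]
200 [(207, 76, 27), (210, 77, 20), (213, 90, 22), (216, 85, 17), (219, 81, 16), (222, 81, 22), (225, 77, 28)]
201 [(208, 80, 28), (211, 79, 20), (214, 82, 19), (217, 80, 16), (220, 80, 21), (223, 82, 27)]
202 [(209, 76, 25), (212, 77, 20), (215, 79, 19), (218, 77, 18), (222, 77, 25)]
203 [(209, 76, 28), (212, 81, 26), (215, 78, 22), (218, 83, 28)]
204 [(212, 74, 25), (216, 74, 22)]
```

View pics/c2.png

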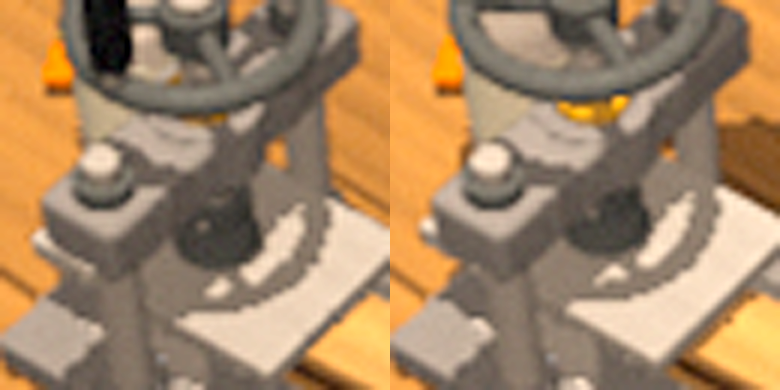

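The crop shows the collar rising from about 106 to 114 mm, with the beam's underside at 128 mm, so the stop is a few mm away. From here I advance in small felt steps.

{"fn": "play_rows", "kwargs": {"commands": [[-0.8,4.3,-0.2,0,0.2],[-0.6,4.4,-0.2,0,0.2],[-0.4,4.5,-0.2,0,0.2],[-0.8,4.6,-0.2,0,0.2],[-0.4,4.7,-0.2,0,0.2]]}}

```text
t: 6.5
position: [0.5281, -0.3042, 0.2752]
eef_rot: [-0.0, 0.665, 0.747, -0.001]
ft_force: [-4.7, -2.6, -2.2]
opening: 0.0201
gripper_force: 30.6
```

Run:
```python
from h import *
ft();a,r=arc(3.5,40,a0=274)
for i in range(0,40,2): print(a+3.5*i,[x[:3] for x in r[i:i+2]])
```

```text
ang -87.7 r 0.0532 z 0.2752 Ftan -4.8 Frad 2.4 Fz -2.2 t 6.5 grip 30.604015682838508
274.0 [[-0.1, 3.3, -0.1], [0.1, 3.3, -0.1]]
281.0 [[0.3, 3.3, -0.1], [0.5, 3.3, -0.1]]
288.0 [[0.7, 3.2, -0.1], [0.9, 3.2, -0.1]]
295.0 [[1.1, 3.1, -0.1], [1.3, 3.0, -0.1]]
302.0 [[1.5, 2.9, -0.1], [1.7, 2.8, -0.1]]
309.0 [[1.8, 2.7, -0.1], [2.0, 2.6, -0.1]]
316.0 [[2.2, 2.5, -0.1], [2.3, 2.3, -0.1]]
323.0 [[2.5, 2.2, -0.1], [2.6, 2.0, -0.1]]
330.0 [[2.7, 1.9, -0.1], [2.8, 1.7, -0.1]]
337.0 [[2.9, 1.5, -0.1], [3.0, 1.4, -0.1]]
344.0 [[3.1, 1.2, -0.1], [3.1, 1.0, -0.1]]
351.0 [[3.2, 0.8, -0.1], [3.2, 0.6, -0.1]]
358.0 [[3.3, 0.4, -0.1], [3.3, 0.2, -0.1]]
365.0 [[3.3, -0.0, -0.1], [3.3, -0.2, -0.1]]
372.0 [[3.3, -0.4, -0.1], [3.2, -0.6, -0.1]]
379.0 [[3.2, -0.8, -0.1], [3.1, -1.0, -0.1]]
386.0 [[3.1, -1.2, -0.1], [3.0, -1.4, -0.1]]
393.0 [[2.9, -1.6, -0.1], [2.8, -1.7, -0.1]]
400.0 [[2.7, -1.9, -0.1], [2.6, -2.1, -0.1]]
407.0 [[2.4, -2.2, -0.1], [2.3, -2.4, -0.1]]
```

{"fn": "play_rows", "kwargs": {"commands": [[-0.1,3.3,-0.1,0,0.2],[0.1,3.3,-0.2,0,0.2],[0,0,0,0,0.2]]}}

```text
t: 6.8
position: [0.5352, -0.3033, 0.2756]
eef_rot: [0.0, 0.665, 0.747, -0.001]
ft_force: [-2.5, -4.2, -3.5]
opening: 0.0208
gripper_force: 30.5
```

{"fn": "play_rows", "kwargs": {"commands": [[0.3,3.3,-0.1,0,0.2],[0.5,3.3,-0.1,0,0.2],[0,0,0,0,0.2]]}}

```text
t: 7.1
position: [0.5418, -0.3017, 0.2759]
eef_rot: [0.001, 0.665, 0.747, -0.001]
ft_force: [-1.6, -4.6, -3.7]
opening: 0.0204
gripper_force: 30.5
```

{"fn": "play_rows", "kwargs": {"commands": [[0.7,3.2,-0.1,0,0.2],[0.9,3.2,-0.2,0,0.2],[0,0,0,0,0.2]]}}

```text
t: 7.4
position: [0.5481, -0.2993, 0.2761]
eef_rot: [0.001, 0.665, 0.747, -0.0]
ft_force: [-1.3, -3.5, -4.1]
opening: 0.0206
gripper_force: 30.5
```

{"fn": "play_rows", "kwargs": {"commands": [[1.1,3.1,-0.1,0,0.2],[1.3,3.0,-0.2,0,0.2],[0,0,0,0,0.2]]}}

```text
t: 7.7
position: [0.554, -0.2961, 0.2764]
eef_rot: [0.001, 0.665, 0.747, -0.0]
ft_force: [-1.7, -5.5, -3.4]
opening: 0.0209
gripper_force: 30.5
```

{"fn": "play_rows", "kwargs": {"commands": [[1.5,2.9,-0.1,0,0.2],[1.7,2.8,-0.2,0,0.2],[0,0,0,0,0.2]]}}

```text
t: 8.0
position: [0.5594, -0.2923, 0.2767]
eef_rot: [0.001, 0.665, 0.747, -0.0]
ft_force: [-0.6, -5.1, -4.3]
opening: 0.0206
gripper_force: 30.4
```

{"fn": "play_rows", "kwargs": {"commands": [[1.8,2.7,-0.1,0,0.2],[2.0,2.6,-0.2,0,0.2],[0,0,0,0,0.2]]}}

```text
t: 8.3
position: [0.5643, -0.2878, 0.2769]
eef_rot: [0.001, 0.665, 0.747, -0.0]
ft_force: [0.3, -5.9, -4.5]
opening: 0.0206
gripper_force: 30.4
```

{"fn": "play_rows", "kwargs": {"commands": [[2.2,2.5,-0.2,0,0.2],[2.3,2.3,-0.2,0,0.2],[0,0,0,0,0.2]]}}

```text
t: 8.6
position: [0.5686, -0.2827, 0.2772]
eef_rot: [0.001, 0.665, 0.747, -0.0]
ft_force: [1.5, -4.3, -5.3]
opening: 0.0204
gripper_force: 30.4
```

{"fn": "play_rows", "kwargs": {"commands": [[2.5,2.2,-0.2,0,0.2],[2.6,2.0,-0.2,0,0.2],[0,0,0,0,0.2]]}}

```text
t: 8.9
position: [0.5723, -0.277, 0.2776]
eef_rot: [0.001, 0.665, 0.747, 0.0]
ft_force: [2.6, -4.7, -5.4]
opening: 0.0205
gripper_force: 30.3
```

{"fn": "play_rows", "kwargs": {"commands": [[2.7,1.9,-0.2,0,0.2],[2.8,1.7,-0.2,0,0.2],[0,0,0,0,0.2]]}}

```text
t: 9.2
position: [0.5753, -0.271, 0.2778]
eef_rot: [0.001, 0.665, 0.747, 0.0]
ft_force: [2.9, -3.9, -5.9]
opening: 0.0208
gripper_force: 30.3
```

{"fn": "play_rows", "kwargs": {"commands": [[3.1,1.6,-0.2,0,0.2],[3.2,1.4,-0.2,0,0.2],[0,0,0,0,0.2]]}}

```text
t: 9.5
position: [0.5776, -0.2642, 0.2782]
eef_rot: [0.001, 0.664, 0.747, 0.001]
ft_force: [2.8, -3.2, -6.1]
opening: 0.0204
gripper_force: 30.2
```

{"fn": "play_rows", "kwargs": {"commands": [[3.3,1.1,-0.1,0,0.2],[3.4,0.8,-0.2,0,0.2],[0,0,0,0,0.2]]}}

```text
t: 9.8
position: [0.579, -0.2571, 0.2784]
eef_rot: [0.001, 0.664, 0.747, 0.001]
ft_force: [4.7, -3.8, -6.8]
opening: 0.0206
gripper_force: 30.3
```

{"fn": "play_rows", "kwargs": {"commands": [[3.4,1.1,0,0,0.2],[3.5,0.9,0,0,0.2],[0,0,0,0,0.2]]}}

```text
t: 10.1
position: [0.5795, -0.2499, 0.2787]
eef_rot: [0.0, 0.664, 0.747, 0.0]
ft_force: [0.6, -2.3, -4.6]
opening: 0.0209
gripper_force: 30.4
```

{"fn": "play_rows", "kwargs": {"commands": [[3.5,0.3,-0.1,0,0.2],[3.5,0,-0.1,0,0.2],[0,0,0,0,0.2]]}}

```text
t: 10.4
position: [0.579, -0.2428, 0.279]
eef_rot: [0.0, 0.664, 0.747, 0.001]
ft_force: [2.8, -1.7, -4.5]
opening: 0.0204
gripper_force: 30.3
```

{"fn": "play_rows", "kwargs": {"commands": [[3.5,-0.3,-0.1,0,0.2],[3.4,-0.5,-0.1,0,0.2],[0,0,0,0,0.2]]}}

```text
t: 10.7
position: [0.5775, -0.2359, 0.2793]
eef_rot: [0.0, 0.664, 0.747, 0.001]
ft_force: [3.9, -1.7, -5.7]
opening: 0.0203
gripper_force: 30.3
```

{"fn": "play_rows", "kwargs": {"commands": [[3.4,-0.6,-0.1,0,0.2],[3.3,-0.9,-0.1,0,0.2],[0,0,0,0,0.2]]}}

```text
t: 11.0
position: [0.5752, -0.2294, 0.2796]
eef_rot: [0.0, 0.664, 0.747, 0.001]
ft_force: [5.0, 0.2, -6.0]
opening: 0.0207
gripper_force: 30.4
```

{"fn": "play_rows", "kwargs": {"commands": [[3.4,-0.8,-0.1,0,0.2],[3.3,-1.0,-0.1,0,0.2],[0,0,0,0,0.2]]}}

```text
t: 11.3
position: [0.5723, -0.2232, 0.2799]
eef_rot: [-0.0, 0.664, 0.747, 0.0]
ft_force: [2.0, -1.1, -3.7]
opening: 0.0208
gripper_force: 30.5
```

{"fn": "play_rows", "kwargs": {"commands": [[2.9,-1.7,-0.1,0,0.2],[2.8,-1.9,-0.1,0,0.2],[0,0,0,0,0.2]]}}

```text
t: 11.6
position: [0.5684, -0.2176, 0.2802]
eef_rot: [0.0, 0.664, 0.747, 0.001]
ft_force: [4.5, 0.7, -4.6]
opening: 0.0205
gripper_force: 30.4
```

{"fn": "play_rows", "kwargs": {"commands": [[2.9,-1.8,-0.1,0,0.2],[2.8,-2.0,-0.1,0,0.2],[0,0,0,0,0.2]]}}

```text
t: 11.9
position: [0.5638, -0.2124, 0.2804]
eef_rot: [0.0, 0.664, 0.747, 0.001]
ft_force: [4.8, 2.3, -5.1]
opening: 0.0207
gripper_force: 30.6
```

{"fn": "play_rows", "kwargs": {"commands": [[2.7,-2.1,-0.1,0,0.2],[2.6,-2.3,-0.1,0,0.2],[0,0,0,0,0.2]]}}

```text
t: 12.2
position: [0.5591, -0.2081, 0.2806]
eef_rot: [0.001, 0.664, 0.747, 0.001]
ft_force: [6.0, -0.8, -4.9]
opening: 0.0204
gripper_force: 30.5
```

{"fn": "play_rows", "kwargs": {"commands": [[1.4,-1.4,-0.1,0,0.2],[1.3,-1.5,-0.1,0,0.2],[0,0,0,0,0.2]]}}

```text
t: 12.5
position: [0.5567, -0.2064, 0.2807]
eef_rot: [0.002, 0.665, 0.747, 0.001]
ft_force: [11.7, -3.6, -8.1]
opening: 0.0206
gripper_force: 30.4
```

{"fn": "play_rows", "kwargs": {"commands": [[0,0,0,0,0.2],[0,0,0,0,0.2]]}}

```text
t: 12.7
position: [0.5567, -0.2064, 0.2807]
eef_rot: [0.002, 0.665, 0.747, 0.001]
ft_force: [10.0, -3.1, -7.4]
opening: 0.0208
gripper_force: 30.4
```

{"fn": "play_rows", "kwargs": {"commands": [[-1.2,1.3,0,0,0.25],[0,0,0,0,0.5],[0,0,0,0,0.5],[0,0,0,0,0.5]]}}

```text
t: 13.1
position: [0.5566, -0.207, 0.2812]
eef_rot: [0.0, 0.665, 0.747, -0.0]
ft_force: [0.5, 0.1, -0.1]
opening: 0.0428
gripper_force: 0.0
```

{"fn": "play_rows", "kwargs": {"commands": [[0,0,-20,0,0.5],[0,0,-25,0,0.5],[0,0,-25,0,0.5],[25,0,-10,0,0.5],[25,0,0,0,1]]}}

```text
t: 13.6
position: [0.5513, -0.1575, 0.3635]
eef_rot: [0.002, 0.665, 0.747, 0.0]
ft_force: [0.6, 0.9, 0.2]
opening: 0.056
gripper_force: 0.0
```

{"fn": "play_rows", "kwargs": {"commands": [[25,-6,0,0,1],[30,-6,0,0,1],[30,-6,0,0,1],[30,-6,0,0,1],[0,0,0,0,1]]}}

```text
t: 14.1
position: [0.5127, -0.0433, 0.3612]
eef_rot: [0.0, 0.663, 0.748, 0.0]
ft_force: [-0.1, 0.4, 0.3]
opening: 0.0858
gripper_force: 0.0
```

Run:
```python
from h import *
print(pose()[0]); snap('wrist','w1'); snap('scene','s2')
a=cv2.imread('pics/s2.png');b=cv2.imread('pics/w1.png')
c=cv2.resize(a[150:250,175:275],None,fx=4.2,fy=4.2,interpolation=cv2.INTER_CUBIC)
cv2.imwrite('pics/c3.png',np.hstack([b[:,180:],c]))
P=cloud('w1')
m=np.all((P>[.4,-.18,.046])&(P<[.6,-.05,.062]),-1);b=P[m];print(len(b),cv2.minAreaRect((b[:,:2]*1000).astype(np.float32)))
for lo in (-.165,-.15,-.135,-.12,-.105):
    k=b[abs(b[:,1]-lo)<.005]
    if len(k): print(lo,np.percentile(k[:,0],[1,10,50,90,99]).round(4),np.median(k[:,2]))
P=cloud('s2'); rr=np.hypot(P[...,0]-.527,P[...,1]+.2535); m=(rr>.03)&(rr<.08)&(P[...,2]>.06)&(P[...,2]<.11);print('platen top',np.median(P[m][:,2]))
```

```text
[ 0.51272191 -0.04333415  0.3612265 ]
1720 ((514.8687133789062, -139.833251953125), (47.94635009765625, 85.01497650146484), 6.660348892211914)
-0.165 [0.4939 0.498  0.5174 0.5363 0.5408] 0.0533962520743084
-0.15 [0.4924 0.4969 0.5157 0.5343 0.5389] 0.0532976084818543
-0.135 [0.4909 0.4954 0.5151 0.5337 0.5383] 0.0533357419290193
-0.12 [0.4894 0.4937 0.5126 0.532  0.5366] 0.05330721790251092
-0.105 [0.4877 0.4914 0.5101 0.5302 0.5346] 0.05318872847466333
platen top 0.08519843352435896
```

View pics/c3.png

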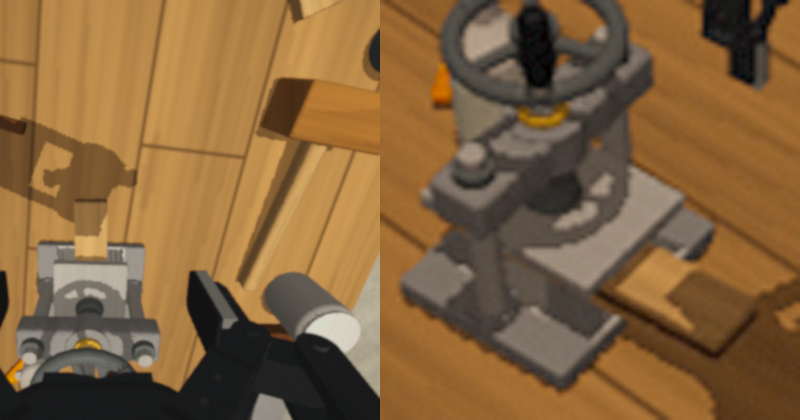

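The platen is up (top at 85 mm) and the blank is free, in line with the tool at (75–105, 200–258) in the wrist view. Now I go down for it.

{"fn": "play_rows", "kwargs": {"commands": [[-28,-3,15,0,1],[-28,-3,35,0,1],[-28,-3,45,0,1],[0,0,45,0,1],[0,0,45,0,1]]}}

```text
t: 14.7
position: [0.5145, -0.1309, 0.1767]
eef_rot: [0.0, 0.666, 0.746, -0.0]
ft_force: [0.4, 0.1, -1.3]
opening: 0.0853
gripper_force: 0.0
```

{"fn": "play_rows", "kwargs": {"commands": [[0,0,40,0,1],[0,0,35,0,1],[0,0,30,0,1],[0,0,20,0,1],[0,0,8,0,1]]}}

```text
t: 15.2
position: [0.5131, -0.1291, 0.0426]
eef_rot: [-0.002, 0.665, 0.747, -0.001]
ft_force: [0.3, 0.1, -0.0]
opening: 0.0854
gripper_force: 0.0
```

{"fn": "play_rows", "kwargs": {"commands": [[0,0,0,0,0.8],[0,0,0,0,0.65],[0,0,0,0,0.58],[0,0,0,0,0.5],[0,0,0,0,0.5]], "squeeze": 70}}

```text
t: 15.7
position: [0.5155, -0.1293, 0.0467]
eef_rot: [0.001, 0.664, 0.747, 0.0]
ft_force: [-2.3, -0.5, 6.5]
opening: 0.0468
gripper_force: 71.9
```

{"fn": "play_rows", "kwargs": {"commands": [[0,0,-1.5,0,0.5],[6,0,-1.5,0,0.5],[12,0,0,0,0.5],[14,0,0,0,0.5],[8,0,0,0,0.5]]}}

```text
t: 16.2
position: [0.5091, -0.0871, 0.0477]
eef_rot: [-0.001, 0.664, 0.748, -0.0]
ft_force: [-0.1, -1.1, -1.3]
opening: 0.0472
gripper_force: 71.7
```

{"fn": "play_rows", "kwargs": {"commands": [[0,0,1,0,0.5],[0,0,0,0,0.6],[0,0,0,0,0.75],[0,0,0,0,0.75],[0,0,0,0,0.75]]}}

```text
t: 16.7
position: [0.5101, -0.0894, 0.0473]
eef_rot: [0.0, 0.665, 0.747, 0.0]
ft_force: [-0.0, 1.1, -0.8]
opening: 0.0636
gripper_force: 0.0
```

Run:
```python
from h import *
print(pose()[0]); snap('scene','s3')
P=cloud('s3')
m=np.all((P>[.4,-.17,.03])&(P<[.6,.0,.062]),-1);b=P[m];print(len(b),cv2.minAreaRect((b[:,:2]*1000).astype(np.float32)),np.median(b[:,2]))
a=cv2.imread('pics/s3.png');cv2.imwrite('pics/c4.png',cv2.resize(a[140:260,160:300],None,fx=4,fy=4))
```

```text
[ 0.51006311 -0.08936263  0.04726194]
498 ((510.64813232421875, -110.78010559082031), (118.33747863769531, 92.91207885742188), 89.96043395996094) 0.044463307622463755
```

View pics/c4.png

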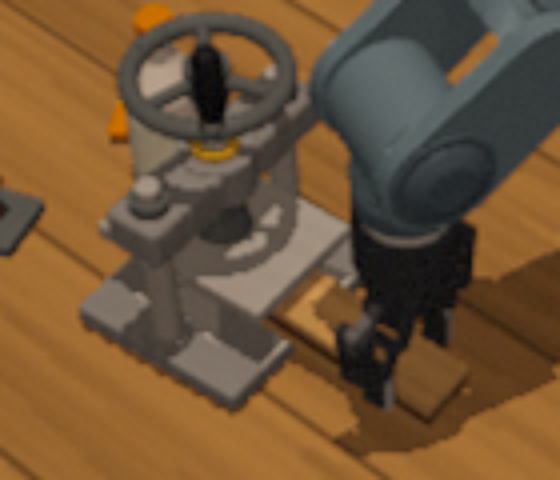

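{"fn": "play_rows", "kwargs": {"commands": [[-14,0,0,0,0.75],[-14,0,1,0,0.75],[-12,0,1,0,0.75],[0,0,0,0,0.6],[0,0,0,0,0.5]], "squeeze": 110}}

```text
t: 17.25
position: [0.515, -0.1299, 0.0457]
eef_rot: [0.001, 0.665, 0.747, -0.0]
ft_force: [-0.9, -2.2, 1.5]
opening: 0.0459
gripper_force: 111.8
```

{"fn": "play_rows", "kwargs": {"commands": [[0,0,0,0,0.5],[0,0,0,0,0.5],[0,0,-3,0,0.5],[8,0,-2,0,0.5],[15,0,0,0,0.5]]}}

```text
t: 17.75
position: [0.5108, -0.1048, 0.0493]
eef_rot: [-0.001, 0.665, 0.747, -0.0]
ft_force: [0.4, -1.2, -6.4]
opening: 0.0454
gripper_force: 112.9
```

{"fn": "play_rows", "kwargs": {"commands": [[20,0,0,0,0.5],[25,0,0,0,0.5],[30,0,0,0,0.5],[35,0,0,0,0.5],[35,0,0,0,0.5]]}}

```text
t: 18.25
position: [0.4935, 0.0407, 0.0497]
eef_rot: [-0.001, 0.664, 0.747, -0.0]
ft_force: [1.2, -0.9, -2.1]
opening: 0.0457
gripper_force: 113.5
```

{"fn": "play_rows", "kwargs": {"commands": [[30,0,-10,0,0.5],[20,0,-20,0,0.5],[10,0,-30,0,0.5],[0,0,-25,0,0.5],[0,0,-10,0,0.5]]}}

```text
t: 18.75
position: [0.4884, 0.0993, 0.1474]
eef_rot: [0.001, 0.664, 0.748, 0.001]
ft_force: [0.1, 0.3, -1.7]
opening: 0.0459
gripper_force: 113.7
```

Run:
```python
from h import *
print(pose()[0]); snap('top','t1'); snap('scene','s4')
a=cv2.imread('pics/s4.png');b=cv2.imread('pics/t1.png')
A=cv2.resize(a[120:320,220:420],None,fx=2,fy=2,interpolation=cv2.INTER_CUBIC);B=cv2.resize(b[185:305,85:205],(400,400),interpolation=cv2.INTER_CUBIC)
cv2.imwrite('pics/c5.png',np.hstack([A,B]))
P=cloud('t1')
for u,v in [(100,220),(178,209)]: print(P[v,u])
# battens: points 12..28mm, free part
m=np.all((P>[.30,.22,.015])&(P<[.53,.55,.027]),-1)
lab=cv2.connectedComponentsWithStats(m.astype(np.uint8),connectivity=8)
for i in range(1,lab[0]):
    if lab[2][i,4]>60:
        k=P[(lab[1]==i)]; r=cv2.minAreaRect((k[:,:2]*1000).astype(np.float32)); print(len(k),r,k.mean(0))
```

```text
[0.48835909 0.09931804 0.1473876 ]
[0.53859725 0.50218809 0.05178419]
[0.57475894 0.29181658 0.04866665]
548 ((452.0881652832031, 296.25250244140625), (160.1029815673828, 27.604005813598633), 13.780001640319824) [0.45075125 0.29540906 0.02075086]
612 ((421.69500732421875, 443.2691650390625), (170.83055114746094, 28.6251163482666), 13.68299388885498) [0.42114448 0.44210645 0.02067507]
```

View pics/c5.png

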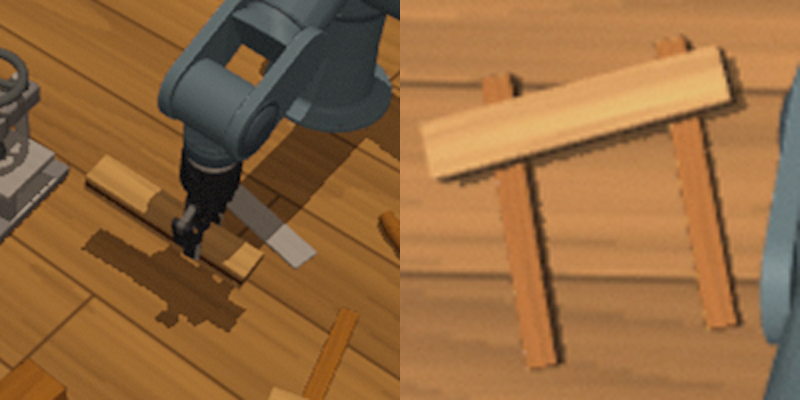

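The blank is held level; in the right panel the free batten halves end at (540,365) and (720,325), with the finished blank at (580,112).

Run:
```python
from h import *
for r in plan([.4152,.4056,.125],13.7,10,nt=2,grip=.5): print([float(x) for x in r])
```

```text
[31.0, -4.0, 2.0, -3.5, 0.5]
[32.0, -2.0, 2.0, -3.5, 0.5]
[32.0, 0.0, 2.0, 0.0, 0.5]
[32.0, 0.0, 2.0, 0.0, 0.5]
[32.0, 0.0, 2.0, 0.0, 0.5]
[32.0, 0.0, 2.0, 0.0, 0.5]
[32.0, 0.0, 2.0, 0.0, 0.5]
[32.0, 0.0, 2.0, 0.0, 0.5]
[32.0, 0.0, 2.0, 0.0, 0.5]
[32.0, 0.0, 2.0, 0.0, 0.5]
```

{"fn": "play_rows", "kwargs": {"commands": [[20,-4,2,-3.5,0.5],[32,-2,2,-3.5,0.5],[32,0,2,0,0.5],[32,0,2,0,0.5],[32,0,2,0,0.5]]}}

```text
t: 19.35
position: [0.4494, 0.2423, 0.1328]
eef_rot: [-0.001, 0.618, 0.786, -0.001]
ft_force: [1.3, 0.1, -2.2]
opening: 0.0461
gripper_force: 113.6
```

{"fn": "play_rows", "kwargs": {"commands": [[32,0,2,0,0.5],[32,0,2,0,0.5],[32,0,2,0,0.5],[32,0,2,0,0.5],[20,0,2,0,0.5]]}}

```text
t: 19.85
position: [0.4142, 0.3864, 0.1226]
eef_rot: [-0.001, 0.617, 0.787, -0.002]
ft_force: [1.1, -0.1, -2.5]
opening: 0.0462
gripper_force: 113.6
```

{"fn": "play_rows", "kwargs": {"commands": [[15,0,0,0,0.5],[8,0,5,0,0.5],[0,0,10,0,0.5],[0,0,10,0,0.5],[0,0,0,0,0.5]]}}

```text
t: 20.35
position: [0.4096, 0.4059, 0.0975]
eef_rot: [-0.001, 0.618, 0.786, -0.002]
ft_force: [-0.9, -0.8, -3.3]
opening: 0.0459
gripper_force: 113.6
```

Run:
```python
from h import *
p,M=pose();print(p,np.degrees(np.arctan2(M[1,1],M[0,1])))
snap('scene','s5')
a=cv2.imread('pics/s5.png');cv2.imwrite('pics/c6.png',cv2.resize(a[220:400,310:500],None,fx=3,fy=3,interpolation=cv2.INTER_CUBIC))
P=cloud('s5'); ex=np.array([.9715,.2369]);ey=np.array([-.2369,.9715])
q=P.copy(); d=P[...,:2]-[.478,.3797]; X=d@ex;Y=d@ey
m=(X>-.12)&(X<.01)&(abs(Y)<.2)&(P[...,2]>.05)&(P[...,2]<.13)
print(m.sum())
for y in np.arange(-.18,.18,.02):
    k=m&(abs(Y-y)<.01)
    if k.sum()>5: print(round(y,2),k.sum(),np.percentile(X[k],[5,95]).round(3),np.percentile(P[k][:,2],[5,50,95]).round(3))
```

```text
[0.409575   0.40593495 0.09745339] 13.63866731306825
2039
-0.14 9 [-0.051 -0.039] [0.095 0.104 0.122]
-0.12 173 [-0.085 -0.038] [0.098 0.12  0.125]
-0.1 179 [-0.085 -0.038] [0.094 0.117 0.122]
-0.08 180 [-0.084 -0.037] [0.09  0.115 0.12 ]
-0.06 178 [-0.082 -0.036] [0.088 0.112 0.117]
-0.04 179 [-0.08  -0.036] [0.088 0.11  0.115]
-0.02 181 [-0.081 -0.036] [0.083 0.108 0.112]
-0.0 182 [-0.081 -0.035] [0.082 0.105 0.109]
0.02 160 [-0.081 -0.034] [0.077 0.103 0.108]
0.04 34 [-0.034 -0.006] [0.081 0.095 0.13 ]
0.06 135 [-0.08  -0.034] [0.072 0.096 0.101]
0.08 190 [-0.079 -0.033] [0.07  0.094 0.098]
0.1 196 [-0.078 -0.034] [0.067 0.091 0.096]
0.12 63 [-0.079 -0.033] [0.073 0.091 0.094]
```

View pics/c6.png

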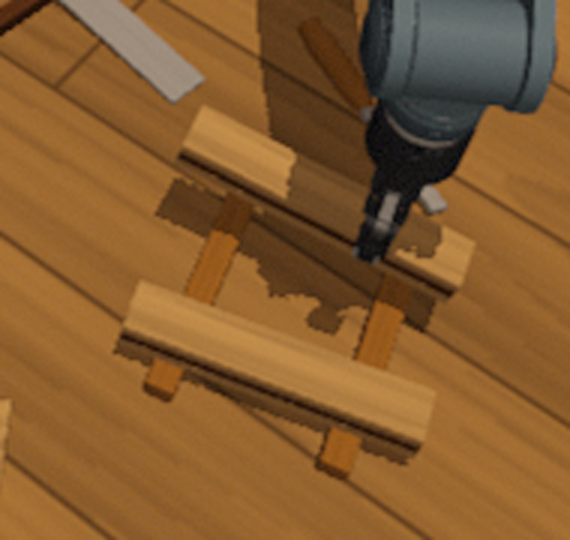

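The blank hangs at about −0.058, −0.008 in the batten frame, clear of the finished one, but its −y end is about 7° high. I'll lower it so that the +y end touches first, ease the grip and let it level.

{"fn": "play_rows", "kwargs": {"commands": [[0,0,10,0,0.5],[0,0,12,0,0.5],[0,0,10,0,0.5],[0,0,5,0,0.5],[0,0,0,0,0.5]]}}

```text
t: 20.9
position: [0.41, 0.4072, 0.0617]
eef_rot: [-0.0, 0.618, 0.786, -0.001]
ft_force: [-0.2, -0.7, -2.9]
opening: 0.0462
gripper_force: 113.6
```

{"fn": "play_rows", "kwargs": {"commands": [[0,0,2,0,0.5],[0,0,2,0,0.5],[0,0,2,0,0.5],[0,0,0,0,0.5]], "squeeze": 30}}

```text
t: 21.3
position: [0.4106, 0.4077, 0.057]
eef_rot: [-0.0, 0.618, 0.786, -0.0]
ft_force: [-0.4, 0.2, -2.3]
opening: 0.0456
gripper_force: 113.6
```

{"fn": "play_rows", "kwargs": {"commands": [[0,0,2,0,0.52],[0,0,2,0,0.52],[0,0,1,0,0.52],[0,0,0,0,0.52],[0,0,0,0,0.52]], "squeeze": 30}}

```text
t: 21.8
position: [0.4113, 0.408, 0.0538]
eef_rot: [0.0, 0.618, 0.787, 0.0]
ft_force: [-3.7, -4.3, 8.8]
opening: 0.046
gripper_force: 115.0
```

{"fn": "play_rows", "kwargs": {"commands": [[0,0,1,0,0.53],[0,0,1,0,0.53],[0,0,1,0,0.53],[0,0,0,0,0.53]]}}

```text
t: 22.2
position: [0.412, 0.4083, 0.0531]
eef_rot: [0.0, 0.617, 0.787, 0.0]
ft_force: [-7.1, -9.0, 22.1]
opening: 0.0457
gripper_force: 116.6
```

```bash
cat > z.py <<'E'
from h import *
import sys
n=sys.argv[1]
p,M=pose();print(p); snap('scene',n)
P=cloud(n); ex=np.array([.9715,.2369]);ey=np.array([-.2369,.9715])
d=P[...,:2]-[.478,.3797]; X=d@ex;Y=d@ey
m=(X>-.08)&(X<-.04)&(abs(Y)<.2)&(P[...,2]>.035)&(P[...,2]<.13)
for y in (-.12,-.1,-.06,-.02,.02,.06,.08,.1,.12):
    k=m&(abs(Y-y)<.01)
    if k.sum()>5: print(round(y,2),k.sum(),np.percentile(X[k],[5,95]).round(3),np.percentile(P[k][:,2],50).round(4))
E
python3 z.py s6
```

```text
[0.41201685 0.40834583 0.05307395]
-0.12 94 [-0.076 -0.042] 0.0738
-0.1 99 [-0.079 -0.042] 0.0716
-0.06 97 [-0.077 -0.042] 0.0674
-0.02 100 [-0.079 -0.043] 0.0629
0.02 92 [-0.079 -0.042] 0.0587
0.06 54 [-0.077 -0.042] 0.0543
0.08 102 [-0.077 -0.042] 0.0518
0.1 102 [-0.076 -0.042] 0.0501
0.12 48 [-0.076 -0.042] 0.0485
```

{"fn": "play_rows", "kwargs": {"commands": [[0,0,-1,0,0.545],[0,0,0,0,0.55],[0,0,0,0,0.555],[0,0,0,0,0.555]]}}

```text
t: 22.65
position: [0.412, 0.4083, 0.0512]
eef_rot: [0.001, 0.618, 0.786, 0.002]
ft_force: [1.9, 0.7, 1.6]
opening: 0.0471
gripper_force: 28.4
```

```bash
python3 z.py s7
```

```text
[0.41195004 0.4083299  0.05118318]
-0.12 98 [-0.078 -0.042] 0.067
-0.1 93 [-0.078 -0.042] 0.0654
-0.06 101 [-0.077 -0.042] 0.0634
-0.02 97 [-0.078 -0.043] 0.0595
0.02 89 [-0.078 -0.042] 0.0569
0.06 56 [-0.078 -0.041] 0.0535
0.08 106 [-0.078 -0.042] 0.0522
0.1 100 [-0.078 -0.043] 0.0498
0.12 49 [-0.076 -0.042] 0.0494
```

{"fn": "play_rows", "kwargs": {"commands": [[0,0,1,0,0.555],[0,0,1,0,0.555],[0,0,1,0,0.555],[0,0,0,0,0.555]]}}

```text
t: 23.1
position: [0.4108, 0.4075, 0.0476]
eef_rot: [0.0, 0.618, 0.786, -0.0]
ft_force: [0.1, -3.4, 8.4]
opening: 0.0474
gripper_force: 28.8
```

```bash
python3 z.py s8
```

```text
[0.41082907 0.40745775 0.04757502]
-0.12 89 [-0.077 -0.043] 0.0511
-0.1 91 [-0.077 -0.042] 0.0517
-0.06 96 [-0.077 -0.042] 0.051
-0.02 98 [-0.077 -0.043] 0.0516
0.02 82 [-0.076 -0.042] 0.0512
0.06 59 [-0.077 -0.041] 0.052
0.08 102 [-0.077 -0.042] 0.0518
0.1 107 [-0.078 -0.043] 0.0515
0.12 44 [-0.077 -0.041] 0.0523
```

Flat at 51 mm all along, so both battens carry it. I release it and go up.

{"fn": "play_rows", "kwargs": {"commands": [[0,0,-1,0,0.6],[0,0,0,0,0.7],[0,0,0,0,0.8],[0,0,0,0,0.8],[0,0,-5,0,0.8]]}}

```text
t: 23.65
position: [0.4098, 0.4073, 0.0523]
eef_rot: [-0.0, 0.618, 0.786, -0.001]
ft_force: [-0.6, -0.1, -0.1]
opening: 0.0682
gripper_force: 0.0
```

{"fn": "play_rows", "kwargs": {"commands": [[0,0,-15,0,0.8],[0,0,-30,0,0.8],[0,0,-35,0,0.8],[0,0,-35,0,0.8],[0,0,0,0,0.8]]}}

```text
t: 24.15
position: [0.4138, 0.4099, 0.1758]
eef_rot: [0.002, 0.618, 0.786, 0.006]
ft_force: [0.4, 0.4, 0.6]
opening: 0.0686
gripper_force: 0.0
```

```bash
python3 z.py s9
python3 - <<'E'
from h import *
a=cv2.imread('pics/s9.png');A=cv2.resize(a[220:400,310:500],(400,400));B=cv2.resize(a[130:250,160:280],(400,400))
cv2.imwrite('pics/c7.png',np.hstack([A,B]))
E
```

```text
[0.41379974 0.40990914 0.17575549]
-0.12 95 [-0.078 -0.043] 0.0516
-0.1 94 [-0.077 -0.043] 0.0514
-0.06 97 [-0.078 -0.041] 0.052
-0.02 97 [-0.077 -0.043] 0.0518
0.02 103 [-0.078 -0.042] 0.0516
0.06 107 [-0.076 -0.042] 0.0517
0.08 107 [-0.077 -0.042] 0.0517
0.1 106 [-0.076 -0.042] 0.0515
0.12 49 [-0.077 -0.041] 0.0517
```

View pics/c7.png

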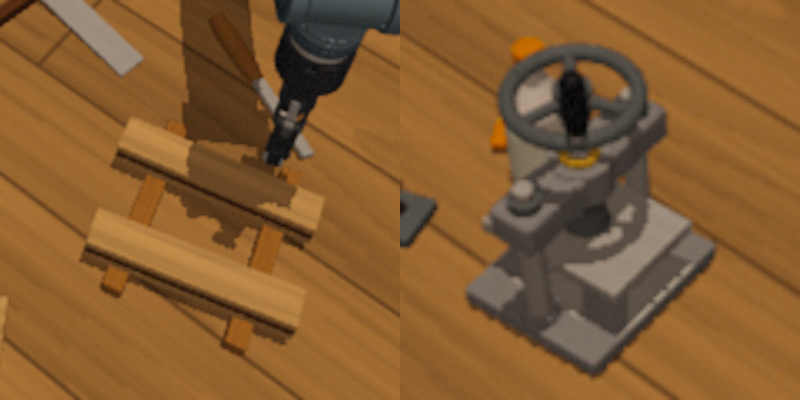

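The blank lies flat and clear across both battens, the press is open, and the glue bottle is where it was.

```bash
python3 -c "
from cell import bot
print(bot.job_done())"
```

```text
the job is handed in; nothing more can be done
None
```

I wound the press open until I felt the stop, about 1.13 turns and 10–12 N at the handle. The blank now lies flat across both battens, clear of the finished one, and I've handed the job in at about 24 s; no verdict came back.

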